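# Feed a ball into the tray and hold it over the light pad

## Robot

A 6-joint arm with a two-finger parallel gripper is mounted at the origin on the work surface. World frame = base frame: x ahead of the robot, y to its left, z up, the work surface at z = 0. Lengths are in m, angles in rad, forces in N, time in s.
With the tool pointing down it reaches from about 0.325 to 0.75 m from the base axis. Payload 7.6 kg.
Tool frame: the origin (TCP) lies between the finger pads; the fingertips stand 17 mm ahead of it and the grasp point (between the pads) lies 2 mm behind it (r.tip_extent is the distance from the TCP to the fingertips, in m); z points along the fingers, y is the line along which they close (so a half turn about z gives the same grasp; the last joint's range is limited). The gripper opens to 85 mm and grips with 20 to 120 N. Pads are 22 mm wide; open, the fingers measure 114 mm over their backs; the gripper's body (76 mm by 85 mm) begins 54 mm behind the grasp point. The pads swing forward as they close: fully open they stand 13 mm farther back than shut.
Start: joints at [1.21, 0.052, 1.401, -0, 1.689, -0.07], TCP at [0.151, 0.503, 0.248] pointing down, gripper open.
Joint ranges: [-2.9, 2.9], [-0.91, 2.17], [0.12, 2.37], [-1.06, 4.2], [0.26, 2.73], [-2.93, 2.93]. Speed limits (rad/s): [2.57, 2.57, 3.01, 3.14, 3.14, 3.14].

## Interface

Orientations are given as a rotation vector (axis times angle).
In Python, from cell import get_state, optics, job, r gives the robot as it stands. The module is installed in compiled form; this text tells all that it offers.
- The arm moves only by the tool arm_command, never from a script. Its argument "plan" is a list of rows, each a list of 2 entries, a list of its own where there are three numbers: the shift along the world's x, y, z in m, then the turn, a rotation vector about the world's x, y, z in rad. In form: [[[tx, ty, tz], [rx, ry, rz]], ...]. A call has 1 to 12 rows; each row shifts and turns the commanded pose from where the row before left it; what a row does not reach is not made up. A row lasts 1/12 s, in which the tool goes at most 41.7 mm and 7.16 degrees, less where a joint would pass 70% of its speed; a pose out of reach is approached as far as the arm can. A call is refused whole if a number of a shift passes 0.0417 or a number of a turn 0.125, either way. A call with a gripper value outside its range is refused whole. "gripper" is the opening, from -1 (shut) to 1 (fully open), set as the call begins (left out, the last holds). The fingers move at their own pace and stop on an object; "squeeze" is the grip in N (left out, the last holds). Time passes only in rows, so rows that do not move let the fingers close. It gives the time, the measured TCP pose, the force, the opening and the grip force at its end, in the units of the state.
- get_state(): the state, without advancing time (a new reading comes with each control period).
- optics.snapshot(name): name is "scene" or "top"; returns the picture (480x640x3 uint8, red, green, blue); there is no depth.
- optics.get_calibration(name): a dict with "camera_matrix" (3x3 intrinsics, pixels), "k1" (the pictures are not rectified: a ray, as slopes to the right and down, at radius r is drawn at 1 + k1 r^2 times it, then the intrinsics apply), "R" (3x3) and "t" (3): a world point X has camera coordinates R X + t. Camera axes: x right, y down, z forward; pixel columns grow to the right and rows downward; lengths in m; the calibration is good to about 2 mm. A picture is of the moment at which its call begins. get_calibration takes no time and is no camera call.
- job.close_job(): hands the job in; it is judged then, once.
The state is a dict: "t": time; "q": joint angles; "qd": joint speeds; "joint_torque": joint torques, N m; "tcp_pos": TCP position; "ee_rot": TCP orientation; "force": force on the tool from outside, world axes, zero at the start; "moment": the same for the moment, N m; "width": finger opening in m; "finger_force": force on a finger pad.
Only numpy, scipy, OpenCV 4.12 (cv2) and the standard library are available. Lean on these libraries where they do the work, as an engineer would, in place of code of your own. Each camera call takes 0.05 s, during which the arm holds its last target. There are 200 camera calls.

## Task

Press the ball feeder's yellow pedal fully down to its stop and let it come back up, so that the red ball rolls into the pocket of the wooden carrying tray. Then lift the tray by its blue upright handle and carry it, near level all the way so that the ball stays in its pocket, to the round light pad. Finish while still holding the tray, level and still, with the ball centred over the pad and the tray about 12 cm above it; do not knock the other things on the bench about.

Things in the scene. Friction and masses are not known exactly. Their poses are not given: they have to be found in the camera images.
- feeder: Ball feeder fixed to the bench; origin on the bench plane. Plywood base: x -120 to +90, y -190 to +190, 8 mm thick. At -y a dock for the tray; at +y two steel rods sloping down to -y, on which the ball waits behind a steel gate blade; end post at y +155, 93 mm high. The yellow pedal is on the -x side. Pedal down lowers the gate: the ball rolls into the tray's pocket within about 2 s.
- pedal (a joint): Pedal angle (rad): 0 = up (a spring returns it), 0.155 = fully down on its stop. Hinge along the feeder's y at x +80, y +65, z 43 mm in its frame; the pad centre is 160 mm from the hinge towards -x. The gate frees the ball from about 0.12. The pad takes about 3 N to start moving, 9 N at the stop.
- pedal_pad (a point): Centre of the top face of the yellow pedal pad, 56 mm (x) x 60 mm (y), black ribs; 47 mm above the bench when up, about 25 mm lower when fully down. Axes as the feeder's when up.
- tray: Loose wooden tray, plate 80 (x) x 200 (y) x 12 mm, 0.22 to 0.37 kg; origin at the centre of its underside. Starts on the feeder's dock, 40 mm above the bench, +y end at the chute, 6 mm high blue cleats beside its long edges; lifts straight up. Pocket: 27 mm hole 68 mm towards +y of the centre, in a bay of 10 to 16 mm rims open to +y. At the -y end a flat block 10 mm high.
- tray_handle (a point): Grip point on the tray's blue upright handle: a fin 14 mm thick (x), 50 mm long (y), reaching from the plate's top (12 mm above the underside) to 62 mm above the underside, at the tray's centre. This point lies on the fin's middle, 42 mm above the tray's underside. Axes as the tray's; pinch across x.
- tray_pocket (a point): Centre of the mouth of the tray's pocket hole, on the plate's top face (12 mm above the underside), 68 mm towards the tray's +y from the handle. A seated ball has its centre 15 mm above this point; it rolls out if the tray tips by about 40 degrees.
- ball_center (a point): Centre of the red painted wooden ball, 40 mm in diameter, about 25 g, loose.
- pad_top (a point): Centre of the top face of the round light pad (black drum 124 mm across, lit cream top), 40 mm above the bench, fixed to the bench.
- sanding_block: Cork sanding block 65 x 110 x 36 mm, bystander; origin under its centre.
- varnish_jar: Varnish jar, 72 mm across, 95 mm high, bystander; origin under its centre.
- pine_offcut: Pine offcut 70 x 110 x 28 mm, bystander; origin under its centre.
Mind the look-alikes: they are no part of the job. What is shaped like the tray but green or turquoise is not meant. Of the things that look like the part that bears ball_center, the smaller one is meant.

How it is judged:
By the outcome, as a careful person would: the job done as asked, in the order asked, and still so for the second after the job is handed in, while the arm keeps its last pose, push and grip.
It also fails if it takes over 64 s, if anything falls off the work surface, if the arm or the gripper's body presses on something with over 40 N, if the wrist force passes 120 N, or if a joint passes its speed limit or range.

## Working session

There is one attempt and no reset: what is moved stays moved. The work goes in short steps, Python scripts to look and compute and a tool call to move; the robot and the scene stay as the last step left them, time stands still between calls to the robot, and variables do not carry over. Pictures are saved under pics/ and viewed, at most 10 in all, crops included, and the job is handed in when it is done.

Besides the shell and the picture viewer there is one more tool, called after ">>>" as name([rows], argument=value, ...), one row to a line, values as JSON. arm_command: Moves the arm, as the interface text tells. Its arguments: {"type":"object","properties":{"plan":{"type":"array","items":{"type":"array"}},"gripper":{"type":"number"},"squeeze":{"type":"number"}},"required":["plan"]}

```bash
mkdir -p pics
python3 - <<'E'
from cell import *
import cv2,numpy as np
for n in("scene","top"):
    cv2.imwrite(f"pics/{n}0.png",optics.snapshot(n)[...,::-1]); c=optics.get_calibration(n); print(n,c)
s=get_state();print(s)
E
```

```text
scene {'camera_matrix': array([[453.1726423 ,   0.        , 312.12384928],
       [  0.        , 453.1726423 , 239.15535907],
       [  0.        ,   0.        ,   1.        ]]), 'k1': -0.10844291483019503, 'R': array([[-0.80235667,  0.59668854,  0.01365865],
       [ 0.33544059,  0.46975336, -0.8165852 ],
       [-0.49366322, -0.65061092, -0.5770633 ]]), 't': array([ 0.49135336, -0.02221703,  1.15326783])}
top {'camera_matrix': array([[574.20048351,   0.        , 317.55688189],
       [  0.        , 574.20048351, 239.09428189],
       [  0.        ,   0.        ,   1.        ]]), 'k1': -0.005860535385833529, 'R': array([[-0.00736411, -0.99981059, -0.01801551],
       [-0.9828901 ,  0.01055299, -0.18389044],
       [ 0.18404572,  0.01635308, -0.98278164]]), 't': array([-0.13128004,  0.49864156,  1.52575664])}
{'t': 0.1, 'q': array([ 1.20973262e+00,  5.27860552e-02,  1.40166343e+00,  2.26295279e-05,
        1.68858547e+00, -7.03075669e-02]), 'qd': array([-0.00052389, -0.0004965 , -0.00240248,  0.00069527,  0.00032308,
       -0.00080345]), 'joint_torque': array([ 8.13837014e-04, -3.82580066e+01, -3.60986996e+01, -1.03139400e-04,
        4.73570239e-03, -1.11043803e-06]), 'tcp_pos': array([0.15039201, 0.50273478, 0.24752989]), 'ee_rot': array([-4.55059488e-01, -3.10812533e+00,  2.20528259e-03]), 'force': array([ 0.00695596, -0.93176399,  1.22572403]), 'moment': array([ 0.00810394,  0.04543036, -0.03362137]), 'finger_force': 0.0, 'width': 0.08527581991502656}
```

View pics/scene0.png

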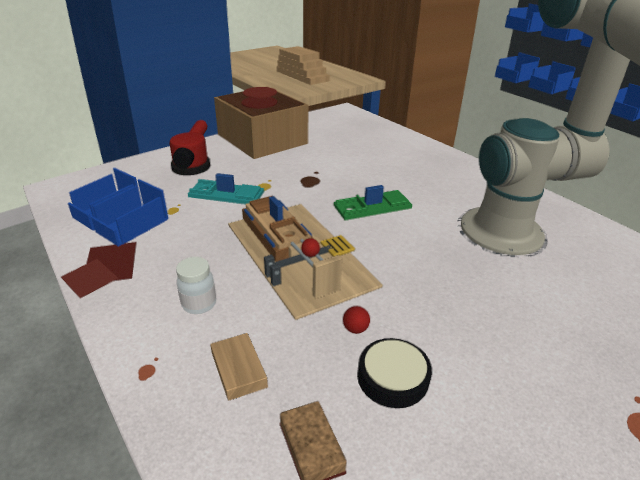

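View pics/top0.png

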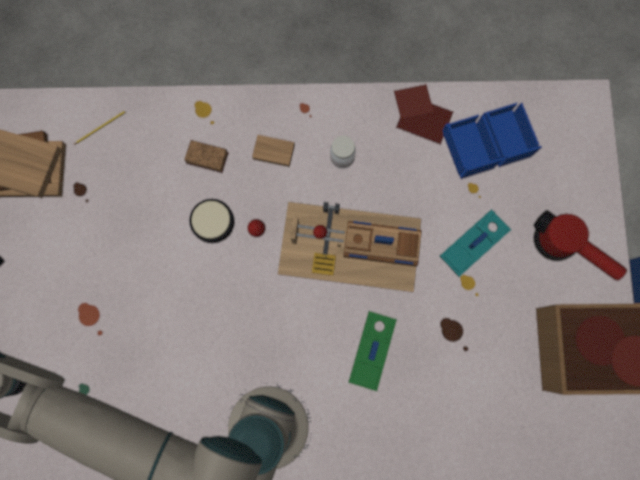

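The top view shows the feeder at (350,245), with its yellow pedal at (324,264) and the tray's blue handle at (384,240).
- **Ball candidates:** (320,232) on the rods and (256,228) on the bench. I choose the smaller one, on the rods.
- **Tray candidates:** wooden (384,240), turquoise (475,243) and green (373,350). I choose the wooden one.
- **Light pad:** (211,220).

```bash
cat > h.py <<'E'
from cell import *
import cv2,numpy as np
def cast(n,uv,z):
    c=optics.get_calibration(n)
    p=cv2.undistortPoints(np.array(uv,float).reshape(-1,1,2),c["camera_matrix"],np.array([c["k1"],0,0,0.]))[:,0]
    d=np.c_[p,np.ones(len(p))]@c["R"]; C=-c["R"].T@c["t"]
    return C+d*((z-C[2])/d[:,2])[:,None]
def proj(n,X):
    c=optics.get_calibration(n)
    return cv2.projectPoints(np.array(X,float).reshape(-1,1,3),cv2.Rodrigues(c["R"])[0],c["t"],c["camera_matrix"],np.array([c["k1"],0,0,0.]))[0][:,0]
def blobs(im,lo,hi,box,amin=15):
    h=cv2.cvtColor(im,cv2.COLOR_RGB2HSV); m=cv2.inRange(h,lo,hi); k=np.zeros_like(m);x0,y0,x1,y1=box;k[y0:y1,x0:x1]=1
    cs,_=cv2.findContours(m*k,cv2.RETR_EXTERNAL,cv2.CHAIN_APPROX_NONE)
    return [c for c in cs if cv2.contourArea(c)>=amin]
E
python3 - <<'E'
from h import *
np.set_printoptions(precision=4,suppress=True)
for n,boxes in dict(top=[(305,250,340,280),(285,200,420,295),(185,195,240,245),(270,195,425,295),(290,210,345,250)],scene=[(310,225,360,262),(230,190,345,290),(355,335,435,390),(220,190,390,320),(295,230,330,262)]).items():
    im=optics.snapshot(n)
    for nm,lo,hi,b,z in [("pedal",(20,120,90),(35,255,255),boxes[0],.047),("blue",(105,80,40),(125,255,255),boxes[1],.102),("cream",(18,20,150),(40,120,255),boxes[2],.04),("plywood",(8,50,90),(22,170,255),boxes[3],.008),("ball",(0,150,60),(6,255,255),boxes[4],.08)]:
        for c in blobs(im,lo,hi,b):
            r_=cv2.minAreaRect(c); print(n,nm,cv2.contourArea(c),np.array(r_[0]),r_[1],r_[2],"->",cast(n,r_[0],z)[0])
            if nm in("plywood",) and n=="top" and cv2.contourArea(c)>500:print(cast(n,cv2.boxPoints(r_),.008))
    x0,y0,x1,y1=(180,185,430,300) if n=="top" else (220,180,440,410)
    cv2.imwrite(f"pics/{n}1.png",cv2.resize(im[y0:y1,x0:x1,::-1],None,fx=3 if n=="top" else 2.5,fy=3 if n=="top" else 2.5,interpolation=cv2.INTER_CUBIC))
E
```

```text
top pedal 395.0 [323.33 263.69] (22.061731338500977, 20.223257064819336) 8.130102157592773 -> [ 0.4291 -0.151   0.047 ]
top blue 75.0 [383.5231 239.3154] (17.240825653076172, 5.457528591156006) 7.125016689300537 -> [ 0.4843 -0.3102  0.102 ]
top cream 934.0 [210.5 219. ] (34.0, 35.0) 90.0 -> [0.5583 0.1608 0.04  ]
top plywood 68.5 [305.4385 230.9923] (15.504340171813965, 5.581562519073486) 7.125016689300537 -> [ 0.5279 -0.1013  0.008 ]
top plywood 8981.5 [350.2639 246.1431] (137.66001892089844, 73.7664566040039) 7.431407451629639 -> [ 0.4834 -0.2263  0.008 ]
[[ 0.4076 -0.0226  0.008 ]
 [ 0.6163 -0.0486  0.008 ]
 [ 0.5602 -0.4329  0.008 ]
 [ 0.3548 -0.3983  0.008 ]]
top ball 96.0 [319.5 231.5] (11.0, 11.0) 90.0 -> [ 0.5115 -0.1417  0.08  ]
scene pedal 352.0 [337.5138 245.5459] (19.539657592773438, 30.171531677246094) 73.3007583618164 -> [ 0.4318 -0.149   0.047 ]
scene blue 31.0 [269. 240.] (15.617377281188965, 2.8111276626586914) 51.34019470214844 -> [ 0.584  -0.1888  0.102 ]
scene blue 24.5 [248.183  213.8537] (12.806248664855957, 2.654954195022583) 51.34019470214844 -> [ 0.5681 -0.3014  0.102 ]
scene blue 218.0 [277.8474 208.2102] (23.547725677490234, 16.297157287597656) 86.18592071533203 -> [ 0.5009 -0.2832  0.102 ]
scene cream 2307.0 [395.5 365. ] (48.0, 61.0) 90.0 -> [0.5611 0.1633 0.04  ]
scene plywood 7494.5 [303.3877 252.5407] (145.7758026123047, 91.08238220214844) 54.811256408691406 -> [ 0.4784 -0.2143  0.008 ]
scene ball 230.0 [310. 247.] (16.970561981201172, 16.970561981201172) 45.0 -> [ 0.512  -0.1443  0.08  ]
```

View pics/top1.png

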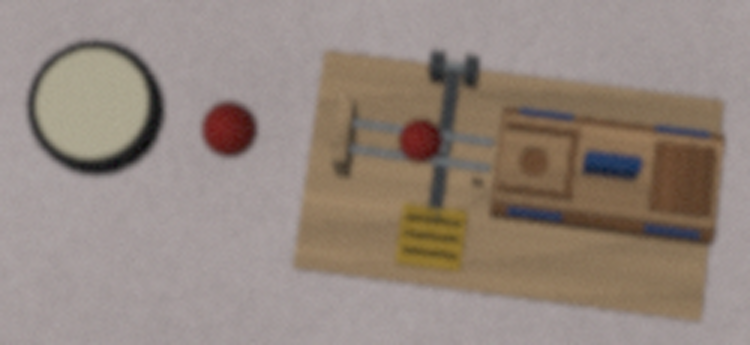

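View pics/scene1.png

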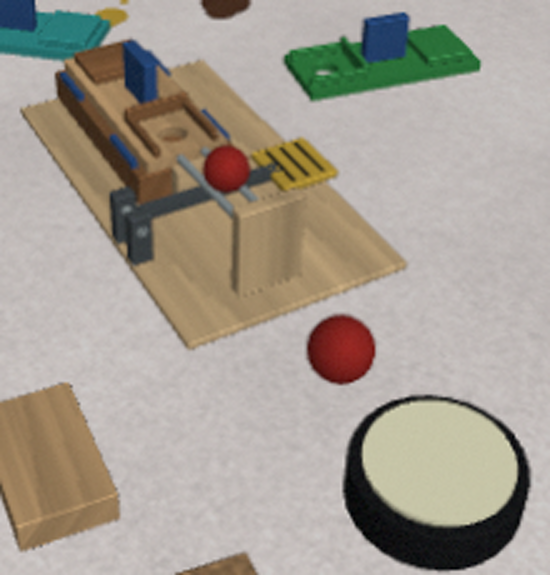

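The crops confirm the choice: the smaller red ball waits on the rods, and the wooden tray with the blue fin is in the dock. Feeder yaw is about -8.1°, its origin is about (0.499,-0.227), the pedal pad is at (0.430,-0.150) and the light pad at (0.560,0.162). I'm moving above the pedal with the fingers shut.

>>> arm_command([
  [[0.0278,-0.0281,0],[0,0,-0.075]],
  [[0.0278,-0.0281,0],[0,0,-0.075]],
  [[0.0278,-0.0281,0],[0,0,-0.075]],
  [[0.0278,-0.0281,0],[0,0,-0.075]],
  [[0.0278,-0.0281,0],[0,0,-0.075]],
  [[0.0278,-0.0281,0],[0,0,-0.075]],
  [[0.0278,-0.0281,0],[0,0,-0.075]],
  [[0.0278,-0.0281,0],[0,0,-0.075]],
  [[0.0278,-0.0281,0],[0,0,-0.075]],
], gripper=-1)

```text
t: 0.95
tcp_pos: [0.4017, 0.2484, 0.2483]
ee_rot: [1.464, 2.78, 0.0]
force: [0.4, 0.9, 0.4]
width: 0.0
finger_force: 0.0
```

>>> arm_command([
  [[0.0023,-0.0399,-0.008],[0,0,-0.075]],
  [[0.0023,-0.0399,-0.008],[0,0,-0.075]],
  [[0.0023,-0.0399,-0.008],[0,0,-0.075]],
  [[0.0023,-0.0399,-0.008],[0,0,-0.075]],
  [[0.0023,-0.0399,-0.008],[0,0,-0.075]],
  [[0.0023,-0.0399,-0.008],[0,0,-0.075]],
  [[0.0023,-0.0399,-0.008],[0,0,-0.075]],
  [[0.0023,-0.0399,-0.008],[0,0,-0.075]],
  [[0.0023,-0.0399,-0.008],[0,0,-0.075]],
  [[0.0023,-0.0399,-0.008],[0,0,-0.07]],
  [[0,0,0],[0,0,0]],
  [[0,0,0],[0,0,0]],
])

```text
t: 1.95
tcp_pos: [0.4231, -0.1504, 0.1675]
ee_rot: [-2.374, -2.055, 0.001]
force: [-0.1, 0.6, -0.6]
width: -0.0001
finger_force: 0.0
```

>>> arm_command([
  [[0,0,-0.02],[0,0,0]],
  [[0,0,-0.025],[0,0,0]],
  [[0,0,-0.025],[0,0,0]],
  [[0,0,-0.015],[0,0,0]],
  [[0,0,-0.01],[0,0,0]],
  [[0,0,0],[0,0,0]],
])

```text
t: 2.45
tcp_pos: [0.4229, -0.1475, 0.0716]
ee_rot: [-2.367, -2.061, 0.002]
force: [0.1, 0.5, -0.7]
width: -0.0002
finger_force: 0.0
```

>>> arm_command([
  [[0,0,-0.004],[0,0,0]],
  [[0,0,-0.004],[0,0,0]],
  [[0,0,-0.004],[0,0,0]],
  [[0,0,-0.004],[0,0,0]],
  [[0,0,-0.003],[0,0,0]],
  [[0,0,-0.003],[0,0,0]],
  [[0,0,-0.002],[0,0,0]],
  [[0,0,0],[0,0,0]],
])

```text
t: 3.12
tcp_pos: [0.4248, -0.1491, 0.0501]
ee_rot: [2.37, 2.059, 0.003]
force: [1.4, 0.7, 6.2]
width: -0.0002
finger_force: 3.0
```

>>> arm_command([
  [[0,0,-0.003],[0,0,0]],
  [[0,0,-0.003],[0,0,0]],
  [[0,0,-0.003],[0,0,0]],
  [[0,0,-0.002],[0,0,0]],
  [[0,0,0],[0,0,0]],
])

```text
t: 3.53
tcp_pos: [0.4256, -0.1493, 0.0398]
ee_rot: [2.368, 2.058, 0.005]
force: [3.1, 3.4, 8.9]
width: 0.0002
finger_force: 4.2
```

>>> arm_command([
  [[0,0,-0.001],[0,0,0]],
  [[0,0,-0.001],[0,0,0]],
  [[0,0,0],[0,0,0]],
])

```text
t: 3.78
tcp_pos: [0.4259, -0.1493, 0.0386]
ee_rot: [2.368, 2.058, 0.005]
force: [0.5, 2.5, 13.6]
width: -0.0001
finger_force: 6.4
```

>>> arm_command([
  [[0,0,-0.001],[0,0,0]],
  [[0,0,0],[0,0,0]],
  [[0,0,0],[0,0,0]],
  [[0,0,0],[0,0,0]],
])

```text
t: 4.12
tcp_pos: [0.426, -0.1493, 0.0383]
ee_rot: [2.368, 2.058, 0.006]
force: [-1.0, 4.4, 18.1]
width: -0.0
finger_force: 9.1
```

Run:
```python
from h import *
im=optics.snapshot("scene"); cv2.imwrite("pics/s2.png",cv2.resize(im[150:340,200:440,::-1],None,fx=3,fy=3,interpolation=cv2.INTER_CUBIC))
for c in blobs(im,(0,150,60),(6,255,255),(220,190,390,320)): print(cv2.minAreaRect(c))
```

```text
((356.0, 313.0), (12.0, 26.0), 90.0)
((288.0000305175781, 226.50003051757812), (16.26345443725586, 16.26345443725586), 45.0)
```

View pics/s2.png

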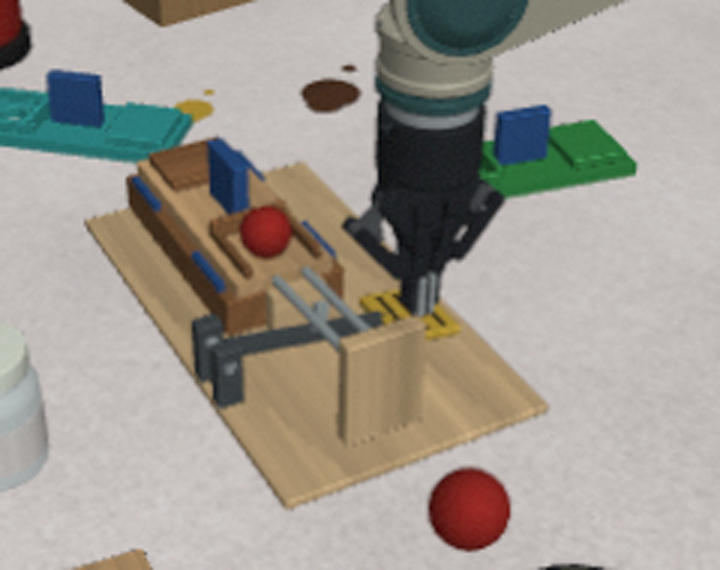

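The pedal is on its stop: 18 N with no further travel. The ball sits in the tray pocket at crop (266,231), full-image (288,226). Next I raise the arm and locate the handle.

>>> arm_command([
  [[0,0,0.005],[0,0,0]],
  [[0,0,0.01],[0,0,0]],
  [[0,0,0.015],[0,0,0]],
  [[0,0,0.025],[0,0,0]],
  [[0,0,0.035],[0,0,0]],
  [[0,0,0.035],[0,0,0]],
  [[0,0,0.02],[0,0,0]],
  [[0,0,0.01],[0,0,0]],
  [[0,0,0],[0,0,0]],
])

```text
t: 4.92
tcp_pos: [0.4245, -0.1494, 0.1922]
ee_rot: [2.369, 2.058, 0.002]
force: [-0.4, -0.3, 1.3]
width: -0.0003
finger_force: 0.0
```

Run:
```python
from h import *
np.set_printoptions(precision=4,suppress=True)
yaw=-.143; Y=np.array([-np.sin(yaw),np.cos(yaw),0]);X=np.array([np.cos(yaw),np.sin(yaw),0])
print(get_state()["tcp_pos"])
for n,b,bb,pb in (("scene",(220,190,345,285),(265,195,290,225),(310,225,360,275)),("top",(270,195,425,295),(365,225,400,255),(305,250,340,280))):
    im=optics.snapshot(n)
    for c in blobs(im,(0,150,60),(6,255,255),b):
        q=cv2.minAreaRect(c);w=cast(n,q[0],.067)[0];print(n,"ball",q,w,"handle",w-.068*Y)
    for c in blobs(im,(105,80,30),(125,255,255),bb): print("blue bbox",cv2.boundingRect(c))
    for c in blobs(im,(20,120,90),(35,255,255),pb,40): print("pedal",cv2.minAreaRect(c))
    H=np.array([.487,-.311,0])
    P=[H+X*i*.007+Y*j*.025+[0,0,k] for i in(-1,1) for j in(-1,1) for k in(.052,.102)]
    p=proj(n,P);print("pred bbox",p.min(0),p.max(0)-p.min(0)+1)
```

```text
[ 0.4245 -0.1494  0.1922]
scene ball ((289.0, 227.0), (16.0, 16.0), 90.0) [ 0.4945 -0.2483  0.067 ] handle [ 0.4848 -0.3156  0.067 ]
blue bbox (269, 197, 18, 24)
pedal ((337.5137939453125, 245.54586791992188), (19.539657592773438, 30.171531677246094), 73.3007583618164)
pred bbox [269.219  195.9243] [15.8879 30.3041]
top ball ((359.95947265625, 236.75674438476562), (12.001126289367676, 7.891151428222656), 80.53767395019531) [ 0.4985 -0.2505  0.067 ] handle [ 0.4888 -0.3178  0.067 ]
blue bbox (375, 236, 18, 8)
pred bbox [372.5893 234.4907] [21.9809 11.9433]
```

>>> arm_command([
  [[0.0125,-0.0328,0],[0,0,0]],
  [[0.0125,-0.0328,0],[0,0,0]],
  [[0.0125,-0.0328,0],[0,0,0]],
  [[0.0125,-0.0328,0],[0,0,0]],
  [[0.0125,-0.0328,0],[0,0,0]],
  [[0,0,0],[0,0,0]],
  [[0,0,0],[0,0,0]],
  [[0,0,0],[0,0,0]],
], gripper=0.3)

```text
t: 5.68
tcp_pos: [0.4855, -0.3123, 0.1879]
ee_rot: [-2.369, -2.058, 0.001]
force: [0.5, 1.4, 1.0]
width: 0.056
finger_force: 0.0
```

Run:
```python
from h import *
from scipy.spatial.transform import Rotation as R
s=get_state();print(s["tcp_pos"],s["width"]);print(R.from_rotvec(s["ee_rot"]).as_matrix().round(4))
im=optics.snapshot("scene"); cv2.imwrite("pics/s3.png",cv2.resize(im[120:310,200:400,::-1],None,fx=3,fy=3,interpolation=cv2.INTER_CUBIC))
```

```text
[ 0.48553718 -0.31226675  0.18794881] 0.05597267439575863
[[ 0.1397  0.9902 -0.0031]
 [ 0.9902 -0.1397  0.0026]
 [ 0.0021 -0.0034 -1.    ]]
```

View pics/s3.png

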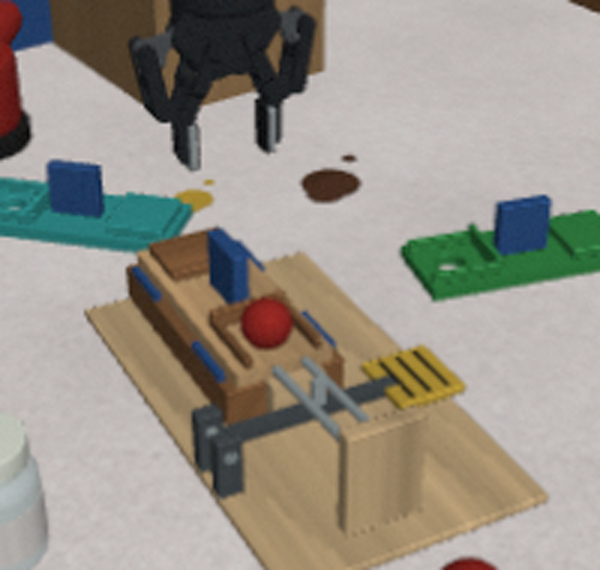

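The fingers stand centred above the fin at crop (228,265), the pedal is back up and the ball is seated. I descend and grip.

>>> arm_command([
  [[0,0,-0.015],[0,0,0]],
  [[0,0,-0.025],[0,0,0]],
  [[0,0,-0.025],[0,0,0]],
  [[0,0,-0.02],[0,0,0]],
  [[0,0,-0.012],[0,0,0]],
  [[0,0,-0.01],[0,0,0]],
  [[0,0,0],[0,0,0]],
  [[0,0,0],[0,0,0]],
])

```text
t: 6.4
tcp_pos: [0.4864, -0.3128, 0.084]
ee_rot: [2.37, 2.061, 0.0]
force: [-0.5, -0.3, 0.1]
width: 0.0555
finger_force: 0.0
```

>>> arm_command([
  [[0,0,0],[0,0,0]],
  [[0,0,0],[0,0,0]],
  [[0,0,0],[0,0,0]],
  [[0,0,0],[0,0,0]],
  [[0,0,0],[0,0,0]],
  [[0,0,0],[0,0,0]],
  [[0,0,0],[0,0,0]],
  [[0,0,0],[0,0,0]],
], gripper=-1, squeeze=60)

```text
t: 7.07
tcp_pos: [0.4868, -0.3133, 0.0845]
ee_rot: [2.37, 2.059, 0.001]
force: [0.6, 0.2, 5.1]
width: 0.0131
finger_force: 59.4
```

>>> arm_command([
  [[0,0,0.003],[0,0,0]],
  [[0,0,0.005],[0,0,0]],
  [[0,0,0.008],[0,0,0]],
  [[0,0,0.012],[0,0,0]],
  [[0,0,0.015],[0,0,0]],
  [[0,0,0.018],[0,0,0]],
  [[0,0,0.018],[0,0,0]],
  [[0,0,0.015],[0,0,0]],
  [[0,0,0.012],[0,0,0]],
  [[0,0,0.008],[0,0,0]],
  [[0,0,0.004],[0,0,0]],
  [[0,0,0.002],[0,0,0]],
])

```text
t: 8.07
tcp_pos: [0.4862, -0.3129, 0.2037]
ee_rot: [2.371, 2.06, 0.0]
force: [-0.5, -0.0, -2.9]
width: 0.0135
finger_force: 58.7
```

Run:
```python
from h import *
s=get_state();print(s["tcp_pos"],s["force"],s["moment"],s["width"],s["q"])
im=optics.snapshot("scene"); cv2.imwrite("pics/s4.png",cv2.resize(im[80:310,180:400,::-1],None,fx=2.5,fy=2.5,interpolation=cv2.INTER_CUBIC))
for n,b in (("scene",(220,150,345,285)),("top",(270,195,425,295))):
    for c in blobs(optics.snapshot(n),(0,150,60),(6,255,255),b): q=cv2.minAreaRect(c);print(n,q,cast(n,q[0],.187))
```

```text
[ 0.48620845 -0.31290953  0.20374049] [-0.46840162 -0.03802252 -2.85306677] [0.00721535 0.01014091 0.06235227] 0.013480512775832088 [-6.35727164e-01  2.18384818e-01  1.30742539e+00  4.90826117e-05
  1.61550672e+00 -4.95676075e-01]
scene ((288.7500305175781, 180.25001525878906), (16.970561981201172, 17.677669525146484), 45.0) [[ 0.49379912 -0.24710906  0.187     ]]
top ((363.1000061035156, 231.6999969482422), (5.800000190734863, 11.400001525878906), 36.869895935058594) [[ 0.4883415  -0.25153931  0.187     ]]
```

View pics/s4.png

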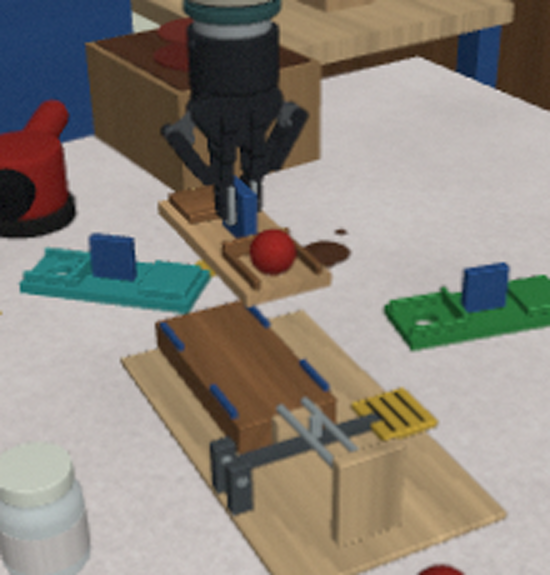

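The tray is lifted level with the ball seated at crop (272,252). I carry it to the light pad.

>>> arm_command([
  [[0.0006,0.004,0],[0,0,0]],
  [[0.0013,0.008,0],[0,0,0]],
  [[0.0019,0.012,0],[0,0,0]],
  [[0.0025,0.016,0],[0,0,0]],
  [[0.0032,0.02,0],[0,0,0]],
  [[0.0032,0.02,0],[0,0,0]],
  [[0.0032,0.02,0],[0,0,0]],
  [[0.0032,0.02,0],[0,0,0]],
  [[0.0032,0.02,0],[0,0,0]],
  [[0.0032,0.02,0],[0,0,0]],
  [[0.0032,0.02,0],[0,0,0]],
  [[0.0032,0.02,0],[0,0,0]],
])

```text
t: 9.22
tcp_pos: [0.518, -0.1107, 0.2032]
ee_rot: [-2.37, -2.061, -0.0]
force: [0.7, 0.6, -2.9]
width: 0.0134
finger_force: 58.7
```

>>> arm_command([
  [[0.0032,0.02,0],[0,0,0]],
  [[0.0032,0.02,0],[0,0,0]],
  [[0.0032,0.02,0],[0,0,0]],
  [[0.0032,0.02,0],[0,0,0]],
  [[0.0032,0.02,0],[0,0,0]],
  [[0.0032,0.02,0],[0,0,0]],
  [[0.0032,0.02,0],[0,0,0]],
  [[0.0032,0.02,0],[0,0,0]],
  [[0.0025,0.016,0],[0,0,0]],
  [[0.0019,0.012,0],[0,0,0]],
  [[0.0013,0.008,0],[0,0,0]],
  [[0.0006,0.004,0],[0,0,0]],
])

```text
t: 10.22
tcp_pos: [0.5498, 0.0884, 0.2032]
ee_rot: [-2.37, -2.062, 0.0]
force: [0.4, -0.3, -2.1]
width: 0.0131
finger_force: 58.7
```

>>> arm_command([
  [[0.0005,0.003,0],[0,0,0]],
  [[0.0005,0.003,0],[0,0,0]],
  [[0,0.002,0],[0,0,0]],
  [[0,0,0],[0,0,0]],
  [[0,0,0],[0,0,0]],
  [[0,0,0],[0,0,0]],
])

```text
t: 10.72
tcp_pos: [0.551, 0.0947, 0.2033]
ee_rot: [2.372, 2.06, -0.0]
force: [0.7, -0.3, -2.8]
width: 0.0133
finger_force: 58.7
```

Run:
```python
from h import *
s=get_state();print(s["tcp_pos"],s["ee_rot"],s["force"],s["width"])
im=optics.snapshot("scene"); cv2.imwrite("pics/s5.png",im[...,::-1])
for n,b in (("scene",(300,180,520,420)),("top",(150,150,290,260))):
    for c in blobs(optics.snapshot(n),(0,150,60),(6,255,255),b): q=cv2.minAreaRect(c);print(n,q,cast(n,q[0],.187))
```

```text
[0.55102522 0.09466976 0.2033198 ] [ 2.37184535e+00  2.05986651e+00 -1.00074008e-04] [ 0.69950432 -0.27698586 -2.79003658] 0.013265477679442637
scene ((356.0000305175781, 319.5000305175781), (26.16295051574707, 24.748737335205078), 45.0) [[0.64896525 0.14743566 0.187     ]]
scene ((408.0, 299.0), (26.0, 26.0), 0.0) [[0.55905968 0.16123212 0.187     ]]
top ((254.80996704101562, 233.32997131347656), (10.18233871459961, 3.2526915073394775), 8.130102157592773) [[0.48715791 0.01825559 0.187     ]]
top ((196.1967010498047, 207.66392517089844), (13.699946403503418, 7.938286781311035), 39.80556869506836) [[0.55472632 0.16717278 0.187     ]]
```

View pics/s5.png

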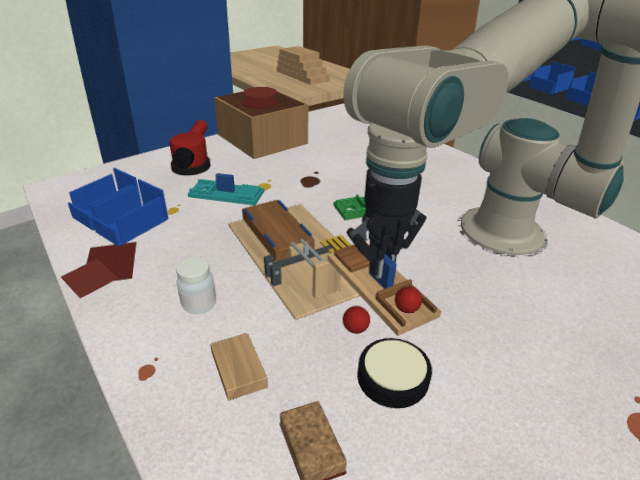

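The ball is seated at pixel (408,299), which casts to (0.559,0.161), over the pad centre at (0.560,0.162). The tray is level with its underside near z = 0.16, so I hand in.

```bash
python3 -c "
from cell import *
print(job.close_job())"
```

```text
the job is handed in; nothing more can be done
None
```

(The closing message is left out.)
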